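Tap a board home against the hidden stop of a drilling jig

ROBOT

A 7-joint arm with a two-finger parallel gripper is mounted at the origin on a cart in front of the work surface, level with it; the furniture and walls round the work are solid. World frame = base frame: x ahead of the robot, y to its left, z up, the work surface at z = 0. Lengths are in mm, angles in rad, forces in N, time in s.
With the tool pointing down it reaches from about 400 to 850 mm from the base axis. Payload 10.4 kg.
Tool frame: the origin (TCP) lies at the very end of the fingers, on their centre line; the grasp point (between the pads) lies 19 mm behind it; z points along the fingers, y is the direction in which the jaws open and shut (so a half turn about z gives the same grasp; the last joint's range is limited). The gripper opens to 85 mm and grips with 20 to 120 N. Pads are 22 mm wide; open, the fingers measure 114 mm over their backs; the gripper's body (76 mm by 85 mm) begins 54 mm behind the grasp point. The pads swing forward as they close: fully open they stand 13 mm farther back than shut.
Start: joints at [1.106, 0.332, -0.065, 1.46, 0.022, 1.35, -0.088], TCP at [267.253, -565.002, 231.338] pointing down, gripper open.
Joint ranges: [-2.6, 2.6], [-0.5, 2.12], [-1.47, 1.34], [0.16, 2.42], [-1.27, 4.41], [0.06, 2.06], [-2.6, 2.6]. Speed limits (rad/s): [2.22, 2.22, 2.79, 2.79, 3.14, 3.14, 3.14].

INTERFACE

Orientations are given as a 3x3 rotation matrix whose columns are the frame's x, y, z axes.
In Python, from workcell import env gives the robot as it stands. The module is installed in compiled form; this text tells all that it offers. Calls block until the motion is done:
- env.move_ptp(position, orientation): joint-space move of the TCP to a pose.
- env.move_straight(position, max_speed=150, rot=None, threshold=None): straight line of the TCP; rot=None keeps the orientation; max_speed is the mean speed in mm/s. With threshold (N) it stops when the force on the tool has changed by that much, and returns True; else False.
- env.set_joints(angles): joint-space move.
- env.move_gripper(opening, newtons=None): finger opening in mm; newtons is the grip in N (None keeps the last); returns when the fingers have stopped.
- env.hold(seconds).
- env.inverse_kinematics(position, orientation): joint angles nearest the present ones, or None.
- env.observe(): the state.
- env.capture(name): name is "scene" or "top" or "wrist"; returns (picture, depth): 420x560x3 uint8, blue, green, red; 420x560 float32, mm along the optical axis (not along the pixel's ray), 0 where there is no reading.
- env.camera_info(name): a dict with "camera_matrix" (3x3 intrinsics, pixels), "pose" (4x4, takes a point from camera to world coordinates); the wrist camera has in their place "T_tool_cam" (4x4, takes a point from camera to tool coordinates, whose origin is the TCP and whose axes are the flange's). Camera axes: x right, y up, looking along -z (the intrinsics and any distortion apply to the point x, -y, -z); pixel columns grow to the right and rows downward; lengths in mm; the calibration is good to about 2 mm. A picture is of the moment at which its call begins: read the wrist's pose just before it. camera_info takes no time and is no camera call.
A pose or a line that the arm cannot do raises env.IKError and nothing moves.
- env.hand_in(): hands the job in, once; it reports no verdict.
The state is a dict: "clock": time; "joints": joint angles; "joint_vel": joint speeds; "effort": joint torques, N m; "eef_pos": TCP position; "tool_rot": TCP orientation; "ft_force": force on the tool from outside, world axes, zero at the start; "wrist_torque": the same for the moment, N m; "opening": finger opening in mm.
Only numpy, scipy, OpenCV 4.12 (cv2) and the standard library are available. Lean on these libraries where they do the work, as an engineer would, in place of code of your own. Each camera call takes 0.05 s, during which the arm holds its last target.

TASK

Pick up the square wooden tapping block and use it to nudge the board along the drilling jig, further in under the hood, until it sits against the hidden end stop. Be gentle: the stop is only lightly held and must not be shifted, and the board may be moved only with the block, never with the gripper itself. Then lay the block flat on the bench clear of the jig and the board, and leave everything else where it is.

Things in the scene. Friction and masses are not known exactly. Their poses are not given: they have to be found in the camera images.
- jig: Wooden drilling jig, fixed to the bench, base 230 x 100 x 10 mm. Its x axis is the feed direction, from the open front towards the closed back; z up. Origin: bench height, under the middle of the hood's mouth. Base from x = -110 to 120 mm. A 63 mm wide channel runs along x (floor z = 10). For x = -90 to 0 it is open above, between guide rails 12 mm wide with tops at z = 22.
- jig_hood (a point): Middle of the top of the jig's hood (jig frame x 59, z 45 mm), axes as the jig's. The hood covers jig x = 0 to 118 mm, 87 mm wide outside, closed at sides and back; drill bushings stand 4 mm above its roof, whose underside is at z = 35 mm.
- jig_channel (a point): Middle of the channel floor at the hood's mouth (jig frame x 0, z 10 mm), axes as the jig's. Under the hood, unseen, an end stop spans the channel, its face preset anywhere from 33 to 80 mm beyond this point. It is held by friction: the board pressed on it with more than about 14 N makes it slip back. Pushing the board along the free channel takes about 1 to 4 N.
- board: Flat dark wooden board, 60 x 90 x 20 mm, about 0.25 kg, loose, lying in the jig's channel (1.5 mm play each side) with its front end already a little (5 to 20 mm) under the hood. Origin: centre of its underside. Its y axis (length) is along the jig's x axis: front end 45 mm from the origin along +y, tail end 45 mm along -y. Seated, its tail still stands 10 to 57 mm out of the hood.
- tapping_block: Square-section light wooden block, 45 x 45 mm, 140 mm long, about 0.18 kg, loose, lying flat on the bench to the robot's right of the jig. Origin: centre of its underside; its length runs along its own y axis, z up.
- block_centre (a point): Centre of the tapping block (22.5 mm from its four long sides), axes as the block's.
- marking_gauge: Bystander: wooden marking gauge, 210 mm long; loose; stays where it is. Origin: centre of its underside.
- tape_measure: Bystander: tape measure, 84 mm long, 65 mm tall; loose; stays where it is. Origin: centre of its underside.
- pliers: Bystander: combination pliers lying flat, 183 mm long; loose; stays where it is. Origin: centre of its underside.
- driver_red: Bystander: screwdriver lying flat, 215 mm long; loose; stays where it is. Origin: centre of its underside.
There are look-alikes about, which are no part of the job. Of the things that look like the board, the larger one is meant.

How it is judged (in metres and radians):
On the way, in this order (a step that is already met when the one before it is completed fails the run):
1. the tapping block is picked up off the bench (height (world z) of block_centre above 0.045 m and contact force between the fingers and tapping_block above 1 N), for 0.1 s.
2. the board, pushed by the tapping block, meets the hidden stop (contact force between tapping_block and board above 1 N and contact force between board and stop_pad above 1 N).
At the end, for the whole second after the job is handed in: The board lies flat in the channel at rest with its front end within 1.5 mm of the stop; the tapping block lies flat and still on the bench on any long side (centre under 27 mm high), released, touching neither jig nor board (y of stop_pad in the frame of board below 0.0505 m and z of board in the frame of jig below 0.012 m and angle between board's own z axis and vertical below 0.05 rad and linear speed of each of board, tapping_block below 0.01 m/s and height (world z) of block_centre below 0.027 m and angle between tapping_block's own y axis and vertical above 1.5 rad and contact force between tapping_block and jig below 0.1 N and contact force between tapping_block and board below 0.1 N).
It fails at once if the hidden stop is pushed more than 1.5 mm out of its setting (distance of stop_pad from where it was at the start of the episode above 0.0015 m).
It fails at once if the gripper or arm touches the board (more than 1 N) (contact force between any of the fingers, the arm and board above 1 N).
It fails at once if a bystander is moved by more than 20 mm (distance of any of marking_gauge, tape_measure, pliers, driver_red from where it was at the start of the episode above 0.02 m).
It also fails if it takes over 61 s, if anything falls off the work surface, if the arm or the gripper's body presses on something with over 40 N, if the wrist force passes 120 N, or if a joint passes its speed limit or range.

## Working session

There is one attempt and no reset: what is moved stays moved. The work goes in short steps, each a Python script; the robot and the scene stay as the last script left them, time stands still between calls to the robot, and variables do not carry over. Pictures are saved under pics/ and viewed, and the job is handed in when it is done.

```bash
mkdir -p pics
python3 - <<'E'
from workcell import env
import cv2,numpy as np
for n in ["scene","top"]:
    p,d=env.capture(n); cv2.imwrite(f"pics/{n}0.png",p); np.save(f"{n}0.npy",d); cv2.imwrite(f"{n}0raw.png",p)
    i=env.camera_info(n); print(n,i)
print(env.camera_info("wrist")); print(env.observe())
E
```

```text
scene {'camera_matrix': array([[454.33380608,   0.        , 281.08040262],
       [  0.        , 454.33380608, 202.21449077],
       [  0.        ,   0.        ,   1.        ]]), 'pose': array([[-6.64328096e-01,  4.85040205e-01, -5.68686364e-01,
        -1.63755127e+02],
       [-7.47360294e-01, -4.19872042e-01,  5.14936947e-01,
         5.25453528e+02],
       [ 1.09896178e-02,  7.67100690e-01,  6.41432584e-01,
         8.72323296e+02],
       [ 0.00000000e+00,  0.00000000e+00,  0.00000000e+00,
         1.00000000e+00]])}
top {'camera_matrix': array([[379.09344651,   0.        , 274.34119119],
       [  0.        , 379.09344651, 205.4315216 ],
       [  0.        ,   0.        ,   1.        ]]), 'pose': array([[ 2.97024035e-02,  9.98679688e-01, -4.19123763e-02,
         5.05499551e+02],
       [-9.99555747e-01,  2.97795915e-02,  1.21837561e-03,
        -1.09621498e+02],
       [ 2.46490041e-03,  4.18575679e-02,  9.99120547e-01,
         1.00318564e+03],
       [ 0.00000000e+00,  0.00000000e+00,  0.00000000e+00,
         1.00000000e+00]])}
{'camera_matrix': array([[336.35217989,   0.
[... 622 characters left out ...]
t_vel': array([-1.12109763e-03, -1.92299572e-03,  4.28624798e-05, -1.16409707e-03,
        6.29673381e-04,  8.44387002e-04,  1.59685289e-03]), 'effort': array([ 2.00297494e-03, -6.26751208e+01,  4.94698563e-02, -3.92424488e+01,
        1.62586238e-02,  7.00391785e-03,  8.92236130e-06]), 'eef_pos': array([ 267.07181721, -564.67540903,  230.58811461]), 'tool_rot': array([[ 9.03987408e-01,  4.27558641e-01, -6.12078023e-04],
       [ 4.27559076e-01, -9.03986650e-01,  1.17153369e-03],
       [-5.24110109e-05, -1.32075121e-03, -9.99999126e-01]]), 'ft_force': array([-0.00352463, -0.17406197, -0.41538203]), 'wrist_torque': array([-0.06196187, -0.04109013, -0.02885832]), 'opening': 85.46442040781153}
```

View pics/scene0.png

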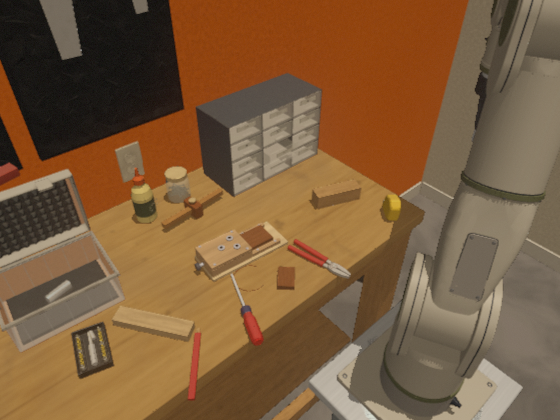

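View pics/top0.png

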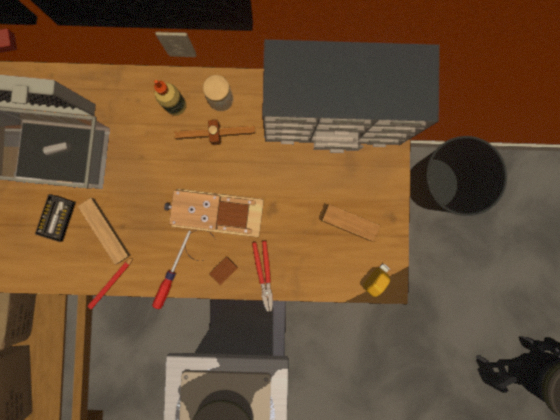

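The block candidates in the top view are the right-hand block at (350,222) and a light plank at (103,230). Only the first is on the robot's right of the jig, so I choose that one. The board candidates are the dark piece in the jig at (233,214) and a small dark square at (223,270). The larger one, in the jig, is the board. I'll check both choices in close crops.

Run:
```python
import cv2,numpy as np
p=cv2.imread("top0raw.png")
a=cv2.resize(p[180:250,155:275],None,fx=6,fy=6,interpolation=cv2.INTER_CUBIC)[:, :720]
b=cv2.resize(p[195:250,310:390],None,fx=6,fy=6,interpolation=cv2.INTER_CUBIC)
cv2.imwrite("pics/jig_crop.png",a);cv2.imwrite("pics/blk_crop.png",b)
```

```text
(no output)
```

View pics/jig_crop.png

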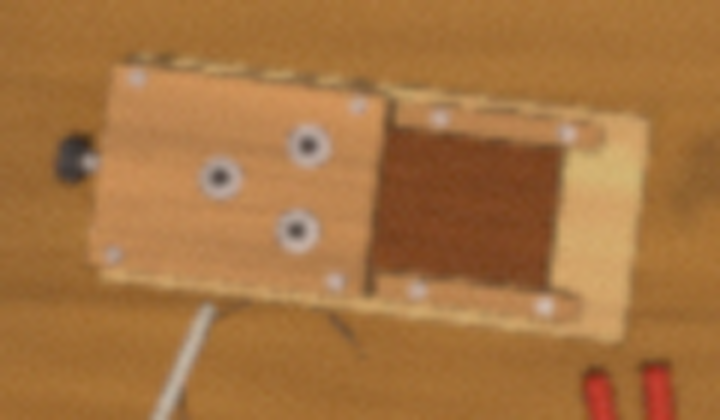

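View pics/blk_crop.png

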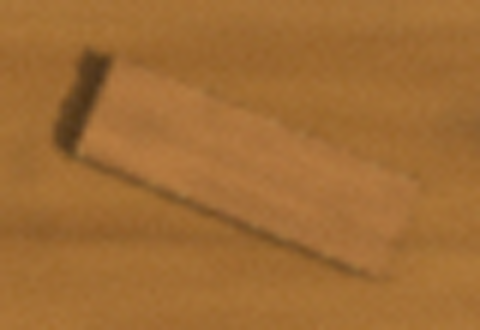

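```bash
cat > h.py <<'E'
from workcell import env
import cv2,numpy as np
def ray(name,uv,pose=None):
    i=env.camera_info(name);K=i["camera_matrix"];T=i["pose"] if pose is None else pose
    n=np.linalg.inv(K)@[uv[0],uv[1],1]
    d=T[:3,:3]@[n[0],-n[1],-n[2]]
    return T[:3,3],d
def onz(name,uv,z,pose=None):
    o,d=ray(name,uv,pose);return o+d*(z-o[2])/d[2]
def wpose(s):
    T=np.eye(4);T[:3,:3]=s["tool_rot"];T[:3,3]=s["eef_pos"]
    return T@env.camera_info("wrist")["T_tool_cam"]
E
python3 - <<'E'
from h import *
np.set_printoptions(precision=1,suppress=True)
def f(c,off,z):
    r=np.array([onz("top",((u+.5)/6-.5+off[0],(v+.5)/6-.5+off[1]),z)[:2] for u,v in c]);print(r,r.mean(0));return r
b=f([(115,57),(78,152),(385,278),(418,180)],(310,195),45)
print(np.linalg.norm(b[0]-b[1]),np.linalg.norm(b[2]-b[1]))
h=f([(114,66),(385,95),(370,295),(92,262)],(155,180),45)
print(np.linalg.norm(h[0]-h[1]),np.linalg.norm(h[2]-h[1]))
base=f([(648,115),(622,338)],(155,180),10)
t=f([(566,145),(550,290)],(155,180),30)
def ang(a):return np.degrees(np.arctan2(a[1],a[0]))
print(ang(h[0]-h[1]),ang(h[3]-h[2]),ang(b[0]-b[3]),ang(b[1]-b[2]))
print((h[1]+h[2])/2, base.mean(0),t.mean(0))
p,d=env.capture("top");print(d[200:203,345:350],1003-d[222,350],1003-d[214,233])
E
```

```text
[[ 553.2 -248.3]
 [ 512.7 -233.7]
 [ 463.6 -364. ]
 [ 505.2 -377.1]] [ 508.7 -305.8]
43.060413694914224 139.2244768914349
[[575.7 145.4]
 [566.9  30.6]
 [482.5  33.9]
 [492.9 151.2]] [529.5  90.3]
115.06266998222958 84.44454808676888
[[563.8 -79.5]
 [466.2 -71.2]] [515.  -75.3]
[[548.7 -45.4]
 [486.5 -40.6]] [517.6 -43. ]
85.59336374734451 84.94368740646009 69.55112884553736 69.36501709219841
[524.7  32.3] [515.  -75.3] [517.6 -43. ]
[[1005.4 1001.6 1007.9 1004.5 1003.1]
 [1004.  1003.9 1003.5 1002.9 1004.9]
 [1006.9 1004.2 1001.6 1004.6 1008.7]] 47.30957 29.14209
```

```bash
cat >> h.py <<'E'
np.set_printoptions(precision=2,suppress=True)
def R(deg):
    a=np.radians(deg);x=np.array([np.cos(a),np.sin(a),0]);z=np.array([0,0,-1.])
    return np.column_stack([x,np.cross(z,x),z])
def dv(deg):
    a=np.radians(deg);return np.array([np.cos(a),np.sin(a),0])
C=np.array([508.7,-305.8,0]);LA=69.5;M=np.array([524.5,32.3,0]);FA=85.0
E
python3 - <<'E'
from h import *
for s in (0,180):
    for (p,a) in [(C-25*dv(LA)+[0,0,130],LA),(C-25*dv(LA)+[0,0,12],LA),(M-195*dv(FA)+[0,0,26],FA),(M-105*dv(FA)+[0,0,26],FA)]:
        print(s,env.inverse_kinematics(p,R(a+s)))
env.move_ptp(C-25*dv(LA)+[0,0,130],R(LA))
s=env.observe();p,d=env.capture("wrist");cv2.imwrite("pics/w1.png",p);np.save("w1.npy",wpose(s));print(s["clock"],s["eef_pos"],s["joints"],s["ft_force"])
E
```

```text
0 [ 0.78  0.37 -0.34  1.64  0.13  1.15  0.05]
0 [ 0.77  0.51 -0.33  1.73  0.2   0.94  0.01]
0 [ 0.66  0.4  -0.51  1.89  0.24  0.92 -0.05]
0 [ 0.55  0.39 -0.57  1.92  0.26  0.91 -0.24]
180 [-0.34  0.62  1.16  1.7  -0.6   1.23 -2.53]
180 [-0.32  0.85  1.15  1.79 -0.87  1.12 -2.36]
180 [-0.69  0.66  1.16  1.95 -0.72  1.02 -2.42]
180 [-0.88  0.63  1.16  1.99 -0.7   1.   -2.6 ]
1.4583 [ 498.95 -331.53  130.45] [ 0.78  0.37 -0.34  1.64  0.13  1.15  0.05] [ 0.09 -0.34 -0.09]
```

View pics/w1.png

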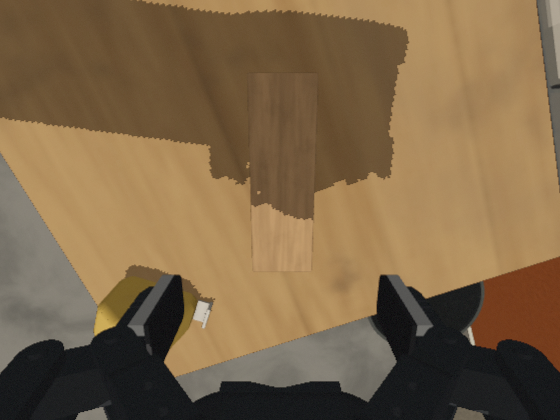

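Run:
```python
from h import *
T=np.load("w1.npy")
r=np.array([onz("wrist",q,45,T)[:2] for q in [(248,73),(317,73),(313,271),(254,271)]]);print(r,r.mean(0))
for a,b in((0,1),(1,2),(2,3),(3,0)):
    v=r[a]-r[b];print(np.linalg.norm(v),np.degrees(np.arctan2(v[1],v[0])))
```

```text
[[ 515.31 -234.44]
 [ 555.87 -249.77]
 [ 508.4  -380.27]
 [ 466.66 -364.48]] [ 511.56 -307.24]
43.359681925400075 159.3012910662966
138.86639651304583 70.01054055050126
44.624706330978064 -20.721505575137723
138.83874410617847 -110.5113830238241
```

```bash
sed -i 's/^C=.*;M/C=np.array([510.5,-306.7,0]);LA=69.8;M/' h.py
python3 - <<'E'
from h import *
g=C-25*dv(LA)
env.move_straight(g+[0,0,12],120,rot=R(LA)); print(env.observe()["ft_force"])
env.move_gripper(30,60); s=env.observe();print(s["opening"],s["ft_force"],s["clock"],s["eef_pos"])
env.move_straight(g+[0,0,90],100); env.hold(.2)
s=env.observe();p,d=env.capture("wrist");cv2.imwrite("pics/w2.png",p);np.save("w2.npy",wpose(s));print(s["clock"],s["eef_pos"],s["opening"],s["ft_force"],s["wrist_torque"])
E
```

```text
[-0.7  -0.42  0.68]
44.470654216548525 [-0.78  0.56  5.25] 3.1 [ 502.24 -330.4    12.62]
4.2333 [ 501.56 -329.93   89.28] 44.36723970857015 [-0.03  0.12 -1.8 ] [-0.    0.03 -0.03]
```

View pics/w2.png

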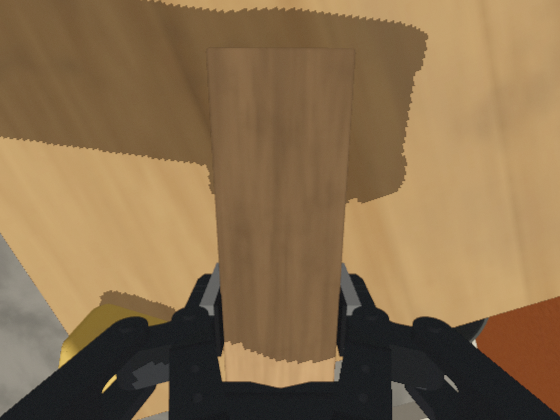

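Run:
```python
from h import *
T=np.load("w2.npy");s=env.observe()
for q in [(208,48),(355,48)]:
    r=onz("wrist",q,45+s["eef_pos"][2]-12.6,T);print(s["tool_rot"].T@(r-s["eef_pos"]))
pos=M-205*dv(FA)
env.move_ptp(pos+[0,0,90],R(FA))
env.hold(.2)
s=env.observe();p,d=env.capture("wrist");cv2.imwrite("pics/w3.png",p);np.save("w3.npy",wpose(s));print(s["clock"],s["eef_pos"],s["opening"],s["ft_force"])
```

```text
[ 94.47 -20.54 -32.36]
[ 94.48  23.15 -32.4 ]
5.1583 [ 506.53 -173.13   89.93] 44.4266248169063 [-0.41 -0.72 -2.56]
```

View pics/w3.png

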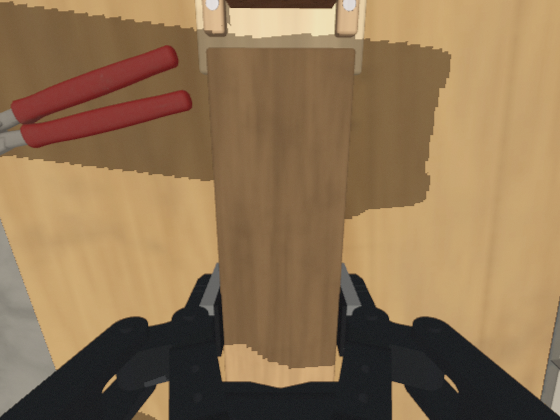

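Run:
```python
from h import *
T=np.load("w3.npy");s=env.observe();P=s["eef_pos"]
f=dv(FA);l=np.array([-f[1],f[0],0])
def j(q,z):
    r=onz("wrist",q,z,T);print(q,r,"feed",(r-M)@f,"lat",(r-M)@l)
for q in [(230,7),(335,7)]: j(q,30)
for q in [(190,100),(178,55)]: j(q,12)
for q in [(204,30),(226,30),(337,30),(358,30)]: j(q,22)
for q in [(199,72),(361,72)]: j(q,10)
print((P-M)@f,(P-M)@l, (P-M)@f+94.5)
for n in("top",):
    p,d=env.capture(n);cv2.imwrite("pics/top1.png",p)
p=cv2.imread("top0raw.png")
d=np.load("top0.npy");print("pliers depth h", [1003.2-d[v,u] for u,v in((256,250),(265,250),(258,262),(266,262))],"bench",1003-d[255,285])
```

```text
(230, 7) [492.43 -44.53  30.  ] feed -79.33697814004542 lat 25.251240626545314
(335, 7) [547.71 -49.47  30.  ] feed -79.4314600165288 lat -30.252286031355194
(190, 100) [458.86 -88.26  12.  ] feed -125.82067797761123 lat 54.88519288210502
(178, 55) [456.08 -62.34  12.  ] feed -100.2423609783958 lat 59.91330015138869
(204, 30) [475.55 -52.47  22.  ] feed -88.7180413762247 lat 41.37970444976214
(226, 30) [487.81 -53.57  22.  ] feed -88.73919606501188 lat 29.063850196578368
(337, 30) [549.71 -59.09  22.  ] feed -88.84594192143093 lat -33.0815409748219
(358, 30) [561.42 -60.14  22.  ] feed -88.86613911828289 lat -44.83996177949582
(199, 72) [466.64 -72.59  10.  ] feed -109.53222335356938 lat 48.5028443655073
(361, 72) [565.54 -81.42  10.  ] feed -109.70572895663419 lat -50.791949011469164
-206.03727189917356 -0.012894198984120192 -111.53727189917356
pliers depth h [np.float32(17.259033), np.float32(19.678894), np.float32(22.6651), np.float32(23.119568)] bench 2.6660767
```

```bash
cat >> h.py <<'E'
f=dv(FA);l=np.array([-f[1],f[0],0])
def J(feed,z,lat=-1.5): return M+feed*f+lat*l+np.array([0,0,z])
E
python3 - <<'E'
from h import *
print(env.move_straight(J(-206,27),80,threshold=10))
env.hold(.2)
print(env.move_straight(J(-181,27),40,threshold=5)); env.hold(.3)
s=env.observe();print(s["clock"],s["ft_force"],(s["eef_pos"]-M)@f,s["eef_pos"])
hit=env.move_straight(J(-160,27),10,threshold=6)
s=env.observe();print(hit,s["clock"],s["ft_force"],(s["eef_pos"]-M)@f,s["eef_pos"])
p,d=env.capture("wrist");cv2.imwrite("pics/w4.png",p)
E
```

```text
False
False
7.475 [-0.35 -0.39 -1.67] -181.20469724341862 [ 510.18 -148.34   26.99]
False 9.725 [ 0.07 -1.76 -1.97] -159.98338474153314 [ 512.05 -127.21   27.  ]
```

View pics/w4.png

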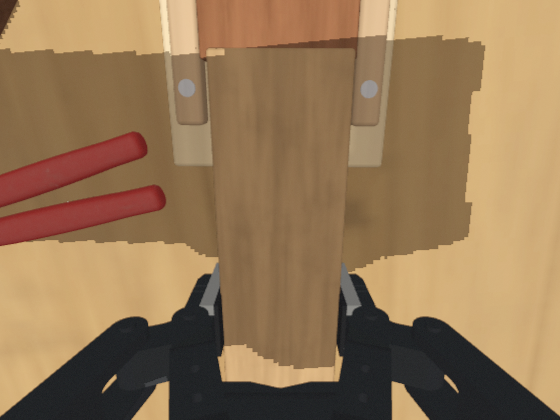

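Run:
```python
from h import *
hit=env.move_straight(J(-102,27),6,threshold=4.5)
s=env.observe();print(hit,s["clock"],s["ft_force"],s["ft_force"]@f,(s["eef_pos"]-M)@f,s["eef_pos"])
p,d=env.capture("wrist");cv2.imwrite("pics/w5.png",p)
s=env.observe();print(s["clock"],s["ft_force"],(s["eef_pos"]-M)@f)
```

```text
True 15.7917 [ 0.63  0.74 -1.57] 0.7924223975130058 -119.95384193066688 [515.02 -87.28  26.55]
15.8417 [ 0.77 -0.47 -2.09] -120.01369373219113
```

View pics/w5.png

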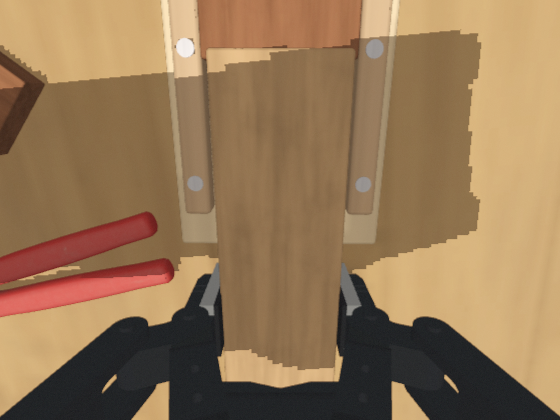

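The push was halted at a block-front position of about -25 mm. I'll repeat it gently to tell the stop from a friction spike.

Run:
```python
from h import *
env.hold(.3)
s=env.observe();print(s["clock"],s["ft_force"],(s["eef_pos"]-M)@f)
hit=env.move_straight(J(-110,27),4,threshold=6)
s=env.observe();print(hit,s["clock"],s["ft_force"],s["ft_force"]@f,(s["eef_pos"]-M)@f,s["eef_pos"])
env.hold(.3)
s=env.observe();print(s["clock"],s["ft_force"],(s["eef_pos"]-M)@f)
p,d=env.capture("wrist");cv2.imwrite("pics/w6.png",p)
```

```text
16.1417 [ 1.03  0.45 -1.87] -120.41615941103427
True 17.05 [ 0.21  0.78 -2.16] 0.797558547439288 -119.98174656148134 [514.2  -87.24  25.97]
17.35 [-0.12 -0.82 -2.78] -120.23317843980476
```

Both pushes halted at the same place, -119.95 and -119.98 mm, with the block not slipping in the grip, so this is the stop. I'll back off, set the block down where it was, and check.

```bash
python3 - <<'E'
from h import *
env.move_straight(J(-210,27),80); env.move_straight(J(-210,80),100)
s=env.observe();p,d=env.capture("wrist");cv2.imwrite("pics/w7.png",p);np.save("w7.npy",wpose(s))
g=C-25*dv(LA)
env.move_ptp(g+[0,0,60],R(LA))
env.move_straight(g+[0,0,18],80)
env.hold(.2)
print(env.move_straight(g+[0,0,10],15,threshold=4))
s=env.observe();print(s["clock"],s["ft_force"],s["eef_pos"])
env.move_gripper(80); env.hold(.2)
env.move_straight(g+[0,0,130],120)
s=env.observe();p,d=env.capture("wrist");cv2.imwrite("pics/w8.png",p);print(s["clock"],s["opening"])
p,d=env.capture("top");cv2.imwrite("pics/top2.png",p);p,d=env.capture("scene");cv2.imwrite("pics/scene2.png",p)
E
python3 -c "
import cv2,numpy as np
a=cv2.imread('pics/w7.png');b=cv2.imread('pics/w8.png');t=cv2.imread('pics/top2.png')
c=np.hstack([cv2.resize(a,(400,300)),cv2.resize(b,(400,300))]);d=cv2.resize(t[170:320,140:415],(550,300));d=cv2.copyMakeBorder(d,0,0,0,250,0)
cv2.imwrite('pics/m.png',np.vstack([c,d]))"
```

```text
True
21.375 [-1.13  0.46  5.92] [ 501.93 -330.21   12.62]
23.15 80.03186419144942
```

View pics/m.png

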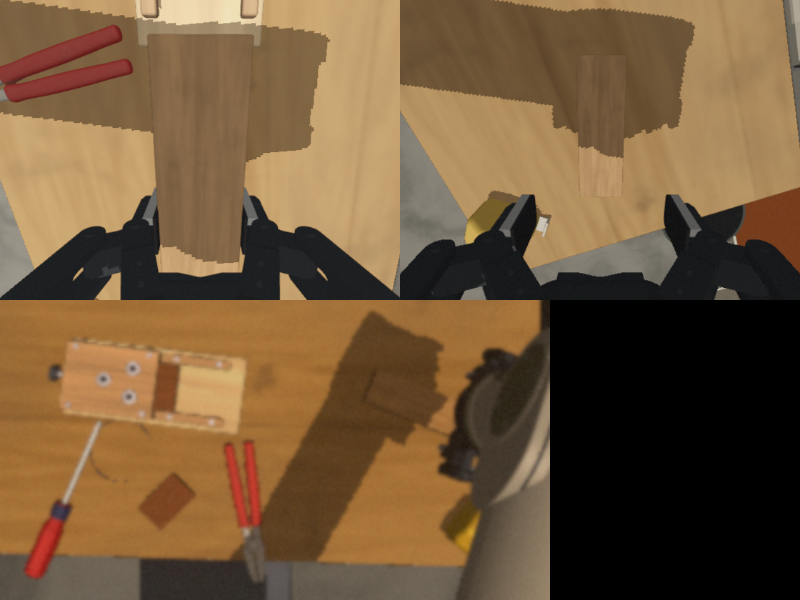

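The block lies flat at its old place and the pliers haven't moved. I'll take one closer look at the board's tail.

Run:
```python
from h import *
env.move_ptp(J(-110,150),R(FA)); env.hold(.2)
s=env.observe();p,d=env.capture("wrist");cv2.imwrite("pics/w9.png",p);np.save("w9.npy",wpose(s));print(s["clock"],s["eef_pos"])
```

```text
24.5 [516.38 -79.04 149.73]
```

View pics/w9.png

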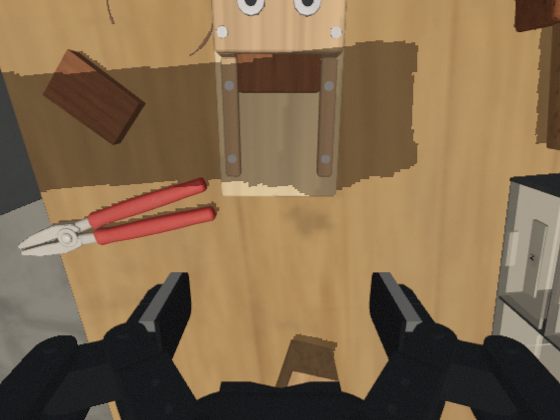

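Run:
```python
from h import *
T=np.load("w9.npy")
for q,z in [((239,93),30),((320,93),30),((280,53),45),((279,195),10),((232,175),22)]:
    r=onz("wrist",q,z,T);print(q,(r-M)@f,(r-M)@l)
```

```text
(239, 93) -26.074836019572864 27.38457461772223
(320, 93) -26.224965940282736 -32.21107413973626
(280, 53) -1.2334710875192425 -2.8367909618595357
(279, 195) -109.2117534104392 -1.7197073962807972
(232, 175) -88.97919509184969 36.54231823931574
```

Run:
```python
from h import *
print(env.hand_in(), env.observe()["clock"])
```

```text
the job is handed in; nothing more can be done
the job is handed in; nothing more can be done
```

I gripped the tapping block across its width and pushed the board about 53 mm further under the hood with the block's end face. I then laid the block flat back at its original spot and handed in after about 24.5 s on the robot's clock. No verdict was reported.

- **Stop found:** The first push halted at a 4.5 N force rise and the second at 6 N. Both halted at the same place, -119.95 and -119.98 mm along the feed, against about 1.4 N of friction on the free channel. The force readings straight after each halt were already back near zero, so I relied on the repeated position to identify the stop.
- **Board:** A final wrist picture put the board's tail at about -26.1 mm from the hood's mouth, square to the jig. The block's front face reached about -25.5 mm, so the two agree to within about 0.6 mm. I could not see the board's front end against the stop directly.
- **Block and bystanders:** The block was flat on the bench, released and well clear of the jig. In the pictures the pliers, red screwdriver and tape measure looked undisturbed. I did not check the marking gauge in the final pictures.
- **Disagreement:** The first top-camera estimate put the tail at -75 mm before the push, while the wrist camera gave -79 mm. I used the wrist value.

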